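# Run the pad spinner slowly

### The arm

A 6-joint arm with a two-finger parallel gripper is mounted at the origin on the work surface. World frame = base frame: x ahead of the robot, y to its left, z up, the work surface at z = 0. Lengths are in mm, angles in rad, forces in N, time in s.
With the tool pointing down it reaches from about 350 to 775 mm from the base axis. Payload 7.3 kg.
Tool frame: the origin (TCP) lies at the very end of the fingers, on their centre line; the grasp point (between the pads) lies 19 mm behind it; z points along the fingers, x is the direction in which the jaws open and shut, and the axes are right-handed (so a half turn about z gives the same grasp; the last joint's range is limited). The gripper opens to 92 mm and grips with 3 to 60 N. Pads are 19 mm wide; open, the fingers measure 130 mm over their backs; the gripper's body (75 mm by 190 mm) begins 47 mm behind the grasp point.
Start: joints at [-1.309, 0.342, 1.524, -0, 1.275, -0.146], TCP at [208.234, -481.958, 226.741] pointing down, gripper open.
Joint ranges: [-2.53, 2.53], [-0.77, 2.02], [0.04, 2.7], [-1, 4.14], [0.28, 2.66], [-3.11, 3.11]. Speed limits (rad/s): [2.57, 2.57, 3.14, 3.14, 3.14, 3.14].

### API

Orientations are given as [roll, pitch, yaw] about the fixed x, y, z axes, in that order (R = Rz(yaw) Ry(pitch) Rx(roll)).
In Python, from plant import bot, capture, camera_params gives the robot as it stands.
- The arm moves only by the shell command python3 -m jog 'ROWS' [OPENING]. ROWS is a JSON object of lists of equal length, an entry for each row: "xyz": the shift along the world's x, y, z as a fraction of full scale, a list of three; "angular": the turn, a rotation vector about the world's x, y, z as a fraction of full scale, a list of three. In form: {"xyz": [[x, y, z], ...], "angular": [[wx, wy, wz], ...]}. A call has 1 to 10 rows; each row shifts and turns the pose as measured when the row begins; what a row does not reach is not made up. Full scale, the value 1, is 2 cm for a shift and 6 degrees for a turn. A row lasts 1/10 s, in which the tool goes at most 50 mm and 8.59 degrees, less where a joint would pass 70% of its speed; a pose out of reach is approached as far as the arm can. A call with a number of a shift or a turn outside -1 to 1 is refused whole. A call with a gripper value outside its range is refused whole. OPENING is the closure, from -1 (fully open) to 1 (shut), set as the call begins (- or left out, the last holds). The fingers move at their own pace and stop on an object; the grip force is fixed at half the most. Time passes only in rows, so rows that do not move let the fingers close. It gives the time, the measured TCP pose, the force and the opening at its end, in the units of the state.
- bot.get_obs(): the state, without advancing time (a new reading comes with each control period).
- capture(name): name is "side" or "top" or "wrist"; returns the picture (384x512x3 uint8, red, green, blue); there is no depth.
- camera_params(name): a dict with "fx", "fy", "cx", "cy" (pixels), "rvec" (rotation vector, rad) and "tvec" (3), from world to camera coordinates, as OpenCV has them. Camera axes: x right, y down, z forward; pixel columns grow to the right and rows downward; lengths in mm; the calibration is good to about 2 mm. A picture is of the moment at which its call begins: read the wrist's pose just before it. camera_params takes no time and is no camera call; for the wrist camera it gives the pose at the moment of the call.
- bot.close_job(): hands the job in, once; it reports no verdict.
The state is a dict: "time": time; "joint_positions": joint angles; "dq": joint speeds; "tau": joint torques, N m; "tool_pos": TCP position; "tcp_rot": TCP orientation; "contact_force": force on the tool from outside, world axes, zero at the start; "moment": the same for the moment, N m; "grip_width": finger opening in mm.
Only numpy, scipy, OpenCV 4.12 (cv2) and the standard library are available. Lean on these libraries where they do the work, as an engineer would, in place of code of your own. Each camera call takes 0.05 s, during which the arm holds its last target.

### The job

Press both splash covers of the polishing-pad spinner down until they snap shut, then press the dead-man lever on the stand beside it half-way down, so that its arm is level, and keep it there. Never push the lever right down to its stop, and leave the bottles and the wax tin alone. The program finishes while still holding the lever pressed half-way with the gripper's fingers.

Things in the scene. Friction and masses are not known exactly. Their poses are not given: they have to be found in the camera images.
- spinner: pad spinner, fixed to the bench: a grey open box 150 mm (x) by 170 mm (y) by 60 mm high with a round foam pad inside and two white hinged covers on top, meeting along the middle (its x axis). Origin at the centre of its underside on the bench; z up. It may stand left or right of the lever stand and be turned up to 0.4 rad.
- cover_left (a joint): hinge of the left cover, rad: 0 = fully open (its start; panel 0.6 rad above level), 0.6 = shut flat on the housing. A spring pushes the cover open up to about 0.43 rad (about 5 N to push at the tab at first, less further down); beyond that the same spring snaps it shut and keeps it shut.
- cover_left_tab (a point): centre of the top of the left cover's tab, a white disc 24 mm across, 4 mm high, near the free edge of the cover (panel 146 by 78 mm, 6 mm thick), 62 mm from the hinge axis and 7 mm above it square to the panel. The hinge axis runs along x at y = +83 mm, z = 63 mm in the spinner's frame, the tab is at x = 0. Tab top over the bench: 70 mm shut, about 104 mm open. Site z is square to the panel.
- cover_right (a joint): hinge of the right cover, rad: 0 = fully open (its start; panel 0.6 rad above level), 0.6 = shut flat on the housing. A spring pushes the cover open up to about 0.43 rad (about 5 N to push at the tab at first, less further down); beyond that the same spring snaps it shut and keeps it shut.
- cover_right_tab (a point): centre of the top of the right cover's tab, a white disc 24 mm across, 4 mm high, near the free edge of the cover (panel 146 by 78 mm, 6 mm thick), 62 mm from the hinge axis and 7 mm above it square to the panel. The hinge axis runs along x at y = -83 mm, z = 63 mm in the spinner's frame, the tab is at x = 0. Tab top over the bench: 70 mm shut, about 104 mm open. Site z is square to the panel.
- stand: lever stand, fixed to the bench: a grey block 170 mm (x) by 75 mm (y) by 35 mm high, with two upright cheeks, 113 mm high, 45 mm long and 48 mm apart over their outsides, at its +x end carrying the lever's pivot. Origin at the centre of its underside; z up. The pivot axis runs along y at x = +60 mm, z = 95 mm in this frame; the lever's arm points from it to -x.
- lever (a joint): travel of the dead-man lever, rad: 0 = released (arm 0.28 rad above level, pointing up to the stand's -x end), 0.28 = half-way (arm level), 0.56 = down on its stop. A spring always returns it to 0: it takes about 3 N at the paddle to start, about 7 N at half-way, about 12 N at the stop.
- lever_paddle (a point): centre of the top face of the lever's paddle, a black plastic square 45 by 45 mm, 10 mm thick, at the arm's free end; 115 mm from the pivot axis along the arm and 5 mm above the arm's axis. The point's x axis lies along the arm towards the pivot, z is square to the paddle's top. Its height over the bench is about 132 mm released, 100 mm at half-way and 68 mm at the stop.
- polish: bystander: cream polish bottle, 60 mm across, 170 mm tall, standing on the bench; origin at the centre of its underside.
- sprayer: bystander: white spray bottle, 72 mm across, 193 mm tall, head 75 mm long; origin at the centre of its underside.
- wax: bystander: steel wax tin with a pale lid, 76 mm across, 38 mm tall; origin at the centre of its underside.
Things that resemble listed ones, but are neither listed nor needed, are in the scene too. What is shaped like the stand but blue is not meant. Leave any pink look-alike of the spinner alone.

How it is judged:
By the outcome, as a careful person would: the job done as asked, in the order asked, and still so for the second after the job is handed in, while the arm keeps its last pose, push and grip.
It also fails if it takes over 51 s, if anything falls off the work surface, if the arm or the gripper's body presses on something with over 40 N, if the wrist force passes 120 N, or if a joint passes its speed limit or range.

## Working session

There is one attempt and no reset: what is moved stays moved. The work goes in short steps, Python scripts to look and compute and a shell command to move; the robot and the scene stay as the last step left them, time stands still between calls to the robot, and variables do not carry over. Pictures are saved under pics/ and viewed, and the job is handed in when it is done.

```bash
mkdir -p pics; ls
python3 - <<'E'
from plant import bot,capture,camera_params
import cv2
for n in ["side","top","wrist"]:
    p=camera_params(n); print(n,p)
    cv2.imwrite(f"pics/{n}0.png",capture(n)[:,:,::-1])
print(bot.get_obs())
E
```

```text
pics
side {'fx': 380.6180168452405, 'fy': 380.6180168452405, 'cx': 261.0282557947537, 'cy': 191.1392010389247, 'rvec': array([ 0.18981915, -2.87955503,  1.09734264]), 'tvec': array([ 586.74460515,   -2.61212248, 1193.42743915])}
top {'fx': 397.29803687372305, 'fy': 397.29803687372305, 'cx': 258.7650085793276, 'cy': 195.16675100438258, 'rvec': array([ 2.13644041, -2.07690375,  0.23054753]), 'tvec': array([ 143.32175593,  602.80387869, 1374.14117177])}
wrist {'fx': 280.0647958942107, 'fy': 280.0647958942107, 'cx': 256.7584124281832, 'cy': 188.76579901277742, 'rvec': array([-2.43050641,  1.59748445,  0.21925369]), 'tvec': array([-524.25295523,  -33.42333085,  390.40248412])}
{'time': 0.15, 'joint_positions': array([-1.30897555e+00,  3.42550637e-01,  1.52477532e+00,  3.58696384e-06,
        1.27541452e+00, -1.45973027e-01]), 'dq': array([ 0.00086319, -0.00274647, -0.00306221,  0.0005546 , -0.00019753,
        0.00152677]), 'tau': array([ 1.07601787e-03, -4.31469870e+01, -2.44354784e+01,  7.18094059e-02,
        5.37729054e-02, -9.78879416e-05]), 'tool_pos': array([ 208.16316538, -481.64145251,  226.21864228]), 'tcp_rot': array([-3.14142230e+00,  1.13511760e-03, -1.16300347e+00]), 'contact_force': array([ 0.70109811, -0.55036302, -0.2195917 ]), 'moment': array([0.04692922, 0.02900833, 0.02787212]), 'grip_width': 91.66861517965042}
```

View pics/top0.png

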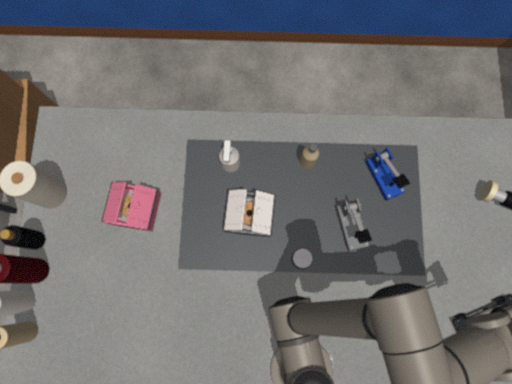

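View pics/side0.png

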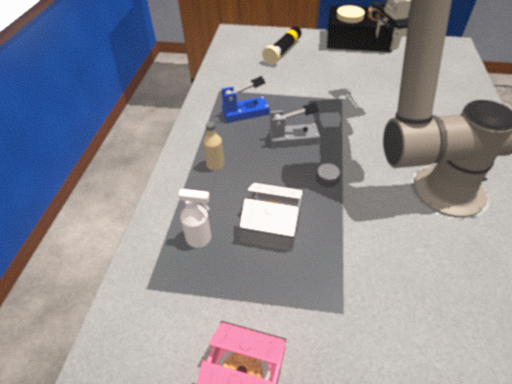

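View pics/wrist0.png

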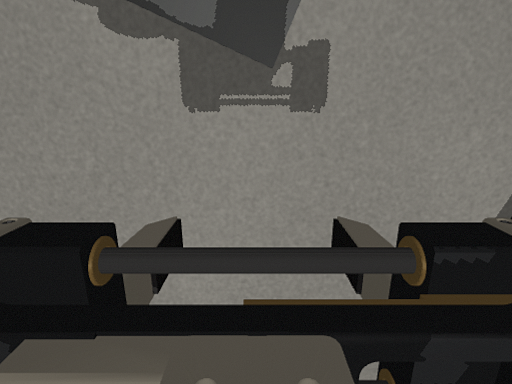

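The top view shows these candidates:
- Spinner: the white/grey one at (249,212) and a pink look-alike at (131,205).
- Lever stand: the grey one at (353,222) and a blue look-alike at (387,172).

The bystanders are the sprayer (229,157), polish (310,156) and wax (303,259). I choose the white spinner and the grey stand, and check both in a close crop.

```bash
cat > h.py <<'E'
import cv2,numpy as np
def cam(p):
    R=cv2.Rodrigues(np.array(p['rvec'],float))[0]; K=np.array([[p['fx'],0,p['cx']],[0,p['fy'],p['cy']],[0,0,1.]])
    return K,R,np.array(p['tvec'],float)
def ray(p,uv,z):
    K,R,t=cam(p); c=-R.T@t; d=R.T@np.linalg.inv(K)@np.array([uv[0],uv[1],1.]); return c+d*(z-c[2])/d[2]
def proj(p,X):
    K,R,t=cam(p); x=(K@(R@np.atleast_2d(X).T+t[:,None])).T; return x[:,:2]/x[:,2:]
def crop(img,x0,y0,w,h,s): return cv2.resize(img[y0:y0+h,x0:x0+w],None,fx=s,fy=s,interpolation=cv2.INTER_CUBIC)
E
python3 - <<'E'
import cv2; from h import *
a=cv2.imread('pics/top0.png'); cv2.imwrite('pics/t_c.png',crop(a,210,160,180,110,4.4))
a=cv2.imread('pics/side0.png'); cv2.imwrite('pics/s_c.png',crop(a,220,90,130,170,3.5))
E
```

```text
(no output)
```

View pics/t_c.png

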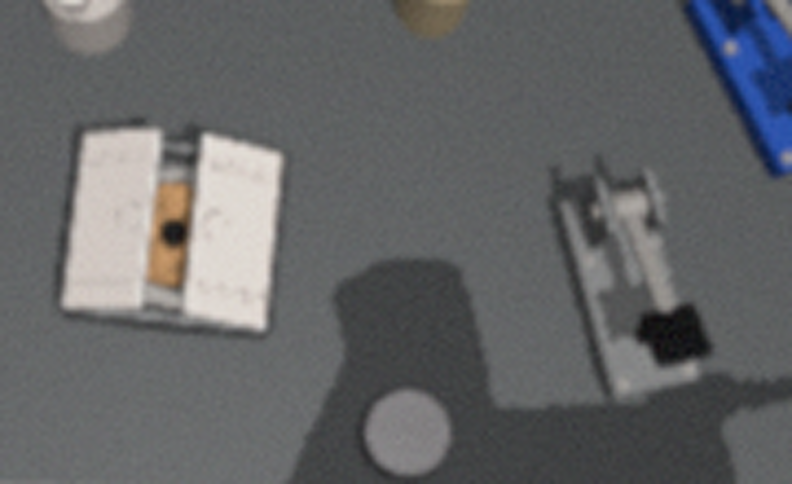

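View pics/s_c.png

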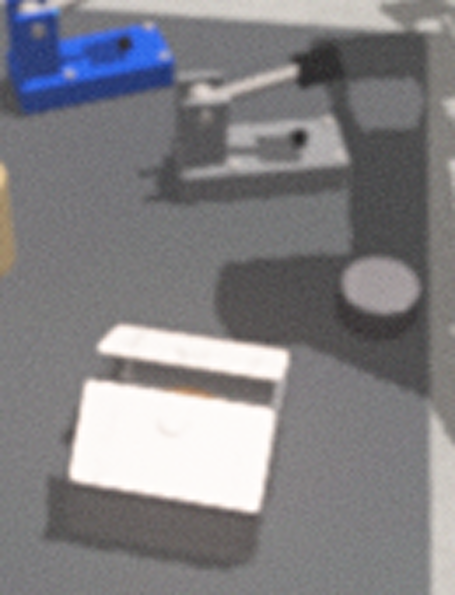

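The crop confirms the choice: white covers standing open over a grey box with an orange pad, pad hub at about (249,213), and the grey stand with its black paddle at about (363,236). Next I measure the panel corners, hub, paddle and stand.

Run:
```python
from h import *
from plant import camera_params
p=camera_params('top'); a=cv2.imread('pics/top0.png')
ps=camera_params('side'); b=cv2.imread('pics/side0.png')
g=a.astype(int)
m=((g.min(2)>165)).astype(np.uint8); m[:, :222]=0; m[:,280:]=0; m[:185]=0; m[240:]=0
n,l,s,c=cv2.connectedComponentsWithStats(m)
H=[]
for i in range(1,n):
    if s[i,4]<100: continue
    cn=cv2.findContours((l==i).astype(np.uint8),0,2)[0][0]
    r=cv2.minAreaRect(cn); bx=cv2.boxPoints(r); print('panel',s[i],c[i].round(1),bx.round(1).tolist())
# crop-picked hinge corners
f=lambda u,v:(210+u/4.4,160+v/4.4)
cs=[f(*q) for q in [(83,130),(62,308),(283,152),(267,330)]]
P=[ray(p,q,66)[:2] for q in cs]; P=np.array(P); print(P.round(1))
ctr=P.mean(0); ax=(P[0]-P[1]+P[2]-P[3]); yaw=np.arctan2(ax[1],ax[0]); print('ctr',ctr.round(1),'yaw',yaw.round(3),'w',np.linalg.norm(P[0]-P[2]).round(1),'l',np.linalg.norm(P[0]-P[1]).round(1))
# paddle
m=((a.max(2)<28)).astype(np.uint8); m[:,:350]=0;m[:,375:]=0;m[:225]=0;m[250:]=0
M=cv2.moments(m,True); q=(M['m10']/M['m00'],M['m01']/M['m00']); print('paddle',q,M['m00'],ray(p,q,130).round(1))
# rect for the stand base z=35 top and side-triangulate paddle
m2=((b.max(2)<40)).astype(np.uint8); m2[:,:300]=0;m2[:,322:]=0;m2[:98]=0;m2[118:]=0
M=cv2.moments(m2,True); q2=(M['m10']/M['m00'],M['m01']/M['m00']); 
def PM(p):
    K,R,t=cam(p); return K@np.c_[R,t]
X=cv2.triangulatePoints(PM(p),PM(ps),np.array(q).reshape(2,1),np.array(q2).reshape(2,1)); print(q2,M['m00'],(X[:3]/X[3]).ravel().round(1))
for k,z in [((558,170),35),((610,395),35),((700,375),35),((635,203),95)]: print(k,ray(p,f(*k),z).round(1))
print('wax',ray(p,f(407,432),38).round(1), 'polish',ray(p,(310,160),30).round(1))
```

```text
panel [225 190  21  40 691] [235.2 209.7] [[224.10000610351562, 228.89999389648438], [228.8000030517578, 188.10000610351562], [246.3000030517578, 190.10000610351562], [241.5, 230.89999389648438]]
panel [252 191  22  44 733] [262.3 212.6] [[251.10000610351562, 232.10000610351562], [255.6999969482422, 190.60000610351562], [273.70001220703125, 192.60000610351562], [269.1000061035156, 234.10000610351562]]
[[616.2 269.5]
 [468.2 279.9]
 [602.3 104. ]
 [455.1 114. ]]
ctr [535.5 191.9] yaw -0.069 w 166.0 l 148.4
paddle (362.5652173913044, 235.47826086956522) 92.0 [ 454.7 -195.   130. ]Traceback (most recent call last):
  File "<stdin>", line 23, in <module>
ZeroDivisionError: float division by zero
```

Run:
```python
from h import *
from plant import camera_params
p=camera_params('top'); a=cv2.imread('pics/top0.png')
ps=camera_params('side'); b=cv2.imread('pics/side0.png')
f=lambda u,v:(210+u/4.4,160+v/4.4)
def blob(a,th,x0,x1,y0,y1):
    m=(a.max(2)<th).astype(np.uint8); z=np.zeros_like(m); z[y0:y1,x0:x1]=m[y0:y1,x0:x1]
    n,l,s,c=cv2.connectedComponentsWithStats(z); i=1+s[1:,4].argmax(); return s[i],c[i]
for th in (30,38,45):
    s1,q=blob(a,th,350,375,225,250); print(th,s1,q.round(1))
print(b[100:118,300:322].max(2).min())
for th in (35,45,52):
    s2,q2=blob(b,th,300,322,98,120); print(th,s2,q2.round(1))
def PM(p):
    K,R,t=cam(p); return K@np.c_[R,t]
s1,q=blob(a,38,350,375,225,250); s2,q2=blob(b,52,300,322,98,120)
X=cv2.triangulatePoints(PM(p),PM(ps),q.reshape(2,1),q2.reshape(2,1)); print('tri',(X[:3]/X[3]).ravel().round(1)); print('ray',ray(p,q,130).round(1))
for k,z in [((558,170),35),((610,395),35),((700,375),35),((630,203),95)]: print(k,ray(p,f(*k),z).round(1))
print('wax',ray(p,f(407,432),38).round(1))
cv2.imwrite('pics/t_l.png',crop(a,325,185,60,70,8)); cv2.imwrite('pics/s_l.png',crop(b,260,90,70,65,8))
```

```text
30 [355 230  15  12 106] [362.5 235.5]
38 [355 230  16  12 126] [362.8 235.7]
45 [355 230  16  12 136] [362.8 235.6]
41Traceback (most recent call last):
  File "<stdin>", line 13, in <module>
  File "<stdin>", line 8, in blob
ValueError: attempt to get argmax of an empty sequence
```

Run:
```python
from h import *
from plant import camera_params
p=camera_params('top'); a=cv2.imread('pics/top0.png')
ps=camera_params('side'); b=cv2.imread('pics/side0.png')
f=lambda u,v:(210+u/4.4,160+v/4.4)
def blob(a,th,x0,x1,y0,y1):
    m=(a.max(2)<th).astype(np.uint8); z=np.zeros_like(m); z[y0:y1,x0:x1]=m[y0:y1,x0:x1]
    n,l,s,c=cv2.connectedComponentsWithStats(z); i=1+s[1:,4].argmax(); return s[i],c[i]
for th in (46,52,56):
    s2,q2=blob(b,th,300,322,98,120); print(th,s2,q2.round(1))
def PM(p):
    K,R,t=cam(p); return K@np.c_[R,t]
s1,q=blob(a,38,350,375,225,250); s2,q2=blob(b,52,300,322,98,120)
X=cv2.triangulatePoints(PM(p),PM(ps),q.reshape(2,1),q2.reshape(2,1)); print('tri',(X[:3]/X[3]).ravel().round(1)); print('ray',ray(p,q,130).round(1))
for k,z in [((558,170),35),((610,395),35),((700,375),35),((630,203),95)]: print(k,ray(p,f(*k),z).round(1))
print('wax',ray(p,f(407,432),38).round(1))
cv2.imwrite('pics/t_l.png',crop(a,325,185,60,70,8)); cv2.imwrite('pics/s_l.png',crop(b,260,90,70,65,8))
```

```text
46 [312 110   2   2   2] [312.5 110.5]
52 [306 104  12  10  55] [310.9 109. ]
56 [305 104  13  10  82] [311.  108.6]
tri [ 452.  -196.2  126.2]
ray [ 453.8 -195.6  130. ]
(558, 170) [ 600.4 -128.5   35. ]
(610, 395) [ 413.5 -168.3   35. ]
(700, 375) [ 431.9 -242.4   35. ]
(630, 203) [ 561.9 -174.    95. ]
wax [378.7  -2.2  38. ]
```

View pics/t_l.png

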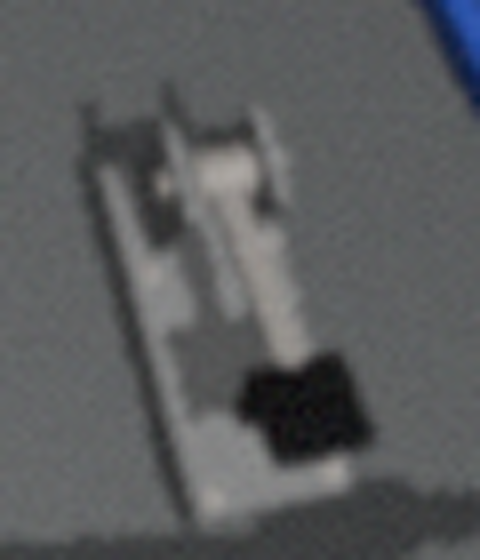

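View pics/s_l.png

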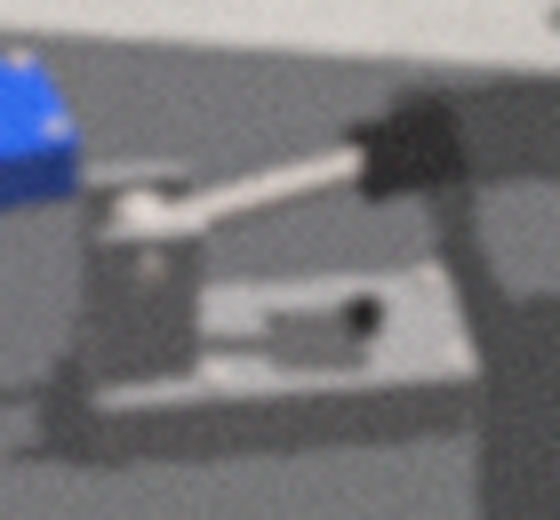

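The measurements agree with the given sizes: the panel span is 166 by 148 mm and the paddle height about 130 mm.
- **Spinner:** centre at about (535.5, 192), yaw -0.07.
- **Lever paddle:** released at about (453, -196), stand yaw about 0.24.

Next I go to a point above the right tab, (533.6, 164), with the fingers shut.

```bash
python3 -m jog '{"xyz":[[0.5,1,0.1],[0.5,1,0.1],[0.5,1,0],[0.5,1,0],[0.5,1,0],[0.5,1,0],[0.5,1,0],[0.5,1,0],[0.5,1,0],[0.5,1,0]],"angular":[[0,0,0.35],[0,0,0.35],[0,0,0.35],[0,0,0.35],[0,0,0.35],[0,0,0.35],[0,0,0.35],[0,0,0.35],[0,0,0.35],[0,0,0.35]]}' 1
python3 -m jog '{"xyz":[[0.5,1,0],[0.5,1,0],[0.5,1,0],[0.5,1,0],[0.5,1,0],[0.5,1,0],[0.5,1,0],[0.5,1,0],[0.5,1,0],[0.5,1,0]],"angular":[[0,0,0.35],[0,0,0.35],[0,0,0.35],[0,0,0.35],[0,0,0.35],[0,0,0.35],[0,0,0.35],[0,0,0.35],[0,0,0.35],[0,0,0.35]]}'
```

```text
time: 1.15
tool_pos: [308.9, -274.6, 227.4]
tcp_rot: [-3.141, 0.006, -0.787]
contact_force: [-0.4, -0.0, 0.2]
grip_width: 16.6
time: 2.15
tool_pos: [410.8, -64.8, 226.2]
tcp_rot: [-3.141, 0.009, -0.405]
contact_force: [-0.2, -0.5, 0.1]
grip_width: 0.2
```

```bash
python3 -m jog '{"xyz":[[0.6,1,0],[0.6,1,0],[0.6,1,0],[0.6,1,0],[0.6,1,0],[0.6,1,0],[0.6,1,0],[0.6,1,0],[0.6,1,0],[0.6,1,0]],"angular":[[0,0,0.32],[0,0,0.32],[0,0,0.32],[0,0,0.32],[0,0,0.32],[0,0,0.32],[0,0,0.32],[0,0,0.32],[0,0,0.32],[0,0,0.32]]}'
python3 -m jog '{"xyz":[[0.1,0.9,0],[0,0,0]],"angular":[[0,0,0],[0,0,0]]}'
python3 - <<'E'
from plant import *
import cv2
cv2.imwrite('pics/w1.png',capture('wrist')[:,:,::-1]); print(bot.get_obs()['tool_pos'],bot.get_obs()['tcp_rot'])
E
```

```text
time: 3.15
tool_pos: [533.0, 144.8, 223.9]
tcp_rot: [3.141, 0.015, -0.055]
contact_force: [0.2, 0.5, 0.6]
grip_width: 0.6
time: 3.35
tool_pos: [535.7, 165.6, 222.6]
tcp_rot: [3.142, 0.016, -0.052]
contact_force: [-0.7, -0.7, -0.2]
grip_width: 0.7
[535.6185947  164.56237924 222.59560571] [ 3.14079801  0.01603395 -0.05201581]
```

View pics/w1.png

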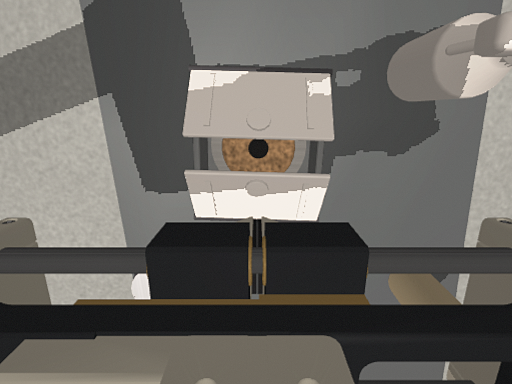

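The wrist picture shows the left tab at (259,118), the right tab at (257,186) and the hub at (258,148). I check these against the estimate.

Run:
```python
from h import *
from plant import camera_params
p=camera_params('wrist')
print('L',ray(p,(259,118),104).round(1),'R',ray(p,(257,187),104).round(1),'hub',ray(p,(258,148),50).round(1))
c,s=np.cos(-.069),np.sin(-.069)
for y in(35.8,-35.8): print(np.array([535.5-s*y,191.9+c*y]).round(1))
```

```text
L [539.3 230.  104. ] R [533.8 161.6 104. ] hub [535.9 194.5  50. ]
[538.  227.6]
[533.  156.2]
```

```bash
python3 -m jog '{"xyz":[[0,0,-1],[0,0,-1],[0,0,-1],[0,0,-1],[0,0,-1],[0,0,0]],"angular":[[0,0,0],[0,0,0],[0,0,0],[0,0,0],[0,0,0],[0,0,0]]}'
python3 -m jog '{"xyz":[[0,0,-0.5],[0,0,-0.5],[0,0.05,-0.5],[0,0.05,-0.5]],"angular":[[0,0,0],[0,0,0],[0,0,0],[0,0,0]]}'
```

```text
time: 4.0
tool_pos: [534.3, 159.0, 120.0]
tcp_rot: [3.138, 0.015, -0.055]
contact_force: [-0.1, -0.9, -0.4]
grip_width: 0.4
time: 4.4
tool_pos: [537.6, 160.4, 83.0]
tcp_rot: [3.141, 0.006, -0.057]
contact_force: [-0.2, 1.1, 2.3]
grip_width: 0.5
```

```bash
python3 -m jog '{"xyz":[[-0.1,0.2,-0.4],[0,0.1,-0.2],[0,0,0]],"angular":[[0,0,0],[0,0,0],[0,0,0]]}'
python3 - <<'E'
from plant import *
import cv2
cv2.imwrite('pics/w2.png',capture('wrist')[:,:,::-1]); print(bot.get_obs()['tool_pos'],bot.get_obs()['contact_force'])
E
```

```text
time: 4.7
tool_pos: [535.2, 166.0, 70.2]
tcp_rot: [3.139, 0.006, -0.056]
contact_force: [-1.9, -1.8, 9.7]
grip_width: 0.5
[535.1505612  166.01289897  70.21917393] [-1.22154649 -1.85792533  7.38221949]
```

View pics/w2.png

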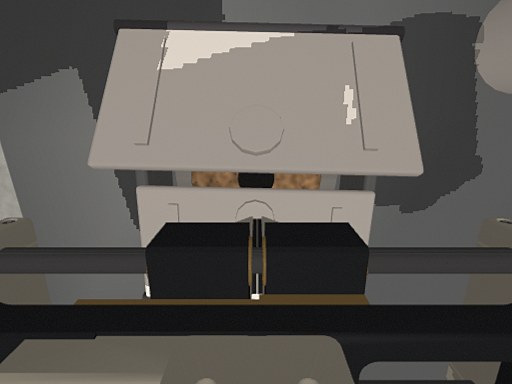

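The right cover lies flat, with the fingers on it at z = 70 and 7–10 N. Next is the left one.

```bash
python3 -m jog '{"xyz":[[0,0,1],[0,0,1],[0,0,1],[0,0.8,0.5],[0,0.8,0],[0,0.8,0],[0.1,0.4,0],[0,0,0]],"angular":[[0,0,0],[0,0,0],[0,0,0],[0,0,0],[0,0,0],[0,0,0],[0,0,0],[0,0,0]]}'
python3 - <<'E'
from plant import *
import cv2
cv2.imwrite('pics/w3.png',capture('wrist')[:,:,::-1]); print(bot.get_obs()['tool_pos'],bot.get_obs()['contact_force'])
cv2.imwrite('pics/s3.png',capture('side')[90:270,190:370,::-1].repeat(3,0).repeat(3,1))
E
```

```text
time: 5.55
tool_pos: [535.0, 225.7, 138.9]
tcp_rot: [3.137, 0.012, -0.055]
contact_force: [0.5, -0.2, -0.3]
grip_width: 0.4
[534.70154701 225.17608669 138.71932343] [-0.92535453  0.67539889 -0.2242626 ]
```

View pics/w3.png

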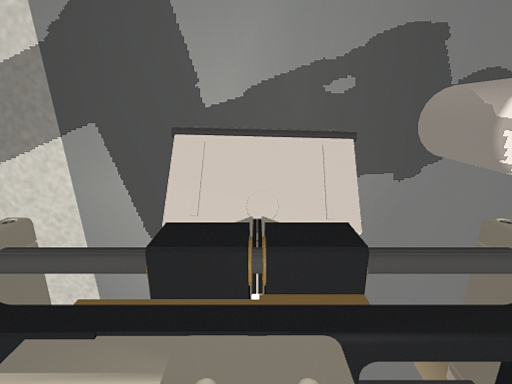

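View pics/s3.png

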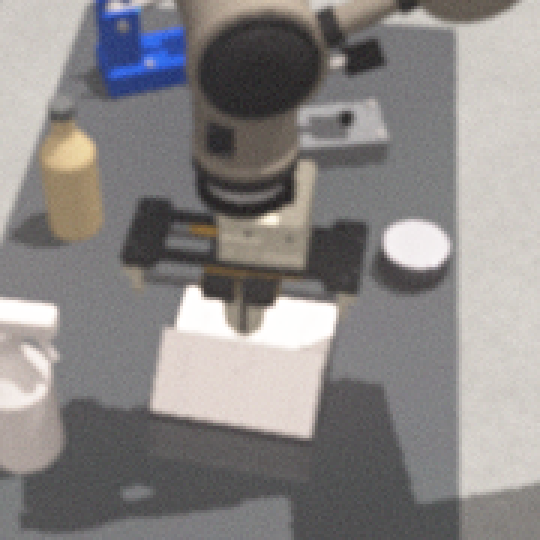

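The right cover stays flat (side view) and the fingers hang in front of the left tab, seen at (262,203) in the wrist picture. I press down.

```bash
python3 -m jog '{"xyz":[[0.1,0,-0.9],[0.1,0,-0.6],[0,0,-0.5],[0,0,-0.5],[0,-0.1,-0.5],[0,0,0]],"angular":[[0,0,0],[0,0,0],[0,0,0],[0,0,0],[0,0,0],[0,0,0]]}'
```

```text
time: 6.25
tool_pos: [539.8, 217.6, 76.6]
tcp_rot: [3.132, 0.012, -0.058]
contact_force: [-0.3, 0.3, -0.6]
grip_width: 0.4
```

```bash
python3 -m jog '{"xyz":[[0,0.1,-0.25],[0,0,-0.05],[0,0,0]],"angular":[[0,0,0],[0,0,0],[0,0,0]]}'
python3 -m jog '{"xyz":[[0,0,1],[0,0,1],[0,-0.2,1],[0,-0.4,1],[0,-0.7,0.8],[-0.3,-1,0.8],[-0.3,-1,0.5],[-0.3,-1,0.2],[-0.2,-1,0],[-0.2,-1,0]],"angular":[[0,0,0],[0,0,0],[0,0,0],[0,0,0],[0,0,0],[0,0,0],[0,0,0],[0,0,0],[0,0,0],[0,0,0]]}'
python3 - <<'E'
from plant import *
import cv2
cv2.imwrite('pics/s4.png',capture('side')[90:270,190:370,::-1].repeat(3,0).repeat(3,1))
cv2.imwrite('pics/t4.png',capture('top')[160:270,210:390,::-1].repeat(4,0).repeat(4,1))
E
```

```text
time: 6.55
tool_pos: [540.1, 219.9, 70.4]
tcp_rot: [3.132, 0.012, -0.058]
contact_force: [-0.4, -0.6, 1.1]
grip_width: 0.7
time: 7.55
tool_pos: [513.2, 93.8, 203.1]
tcp_rot: [3.134, 0.006, -0.051]
contact_force: [-0.2, 0.3, -0.5]
grip_width: 0.6
```

View pics/s4.png

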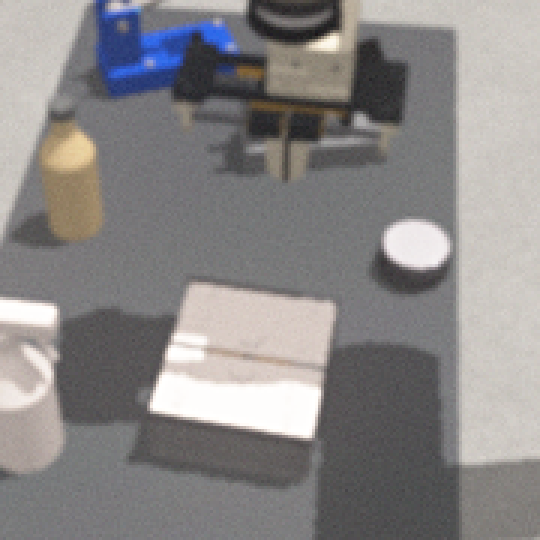

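View pics/t4.png

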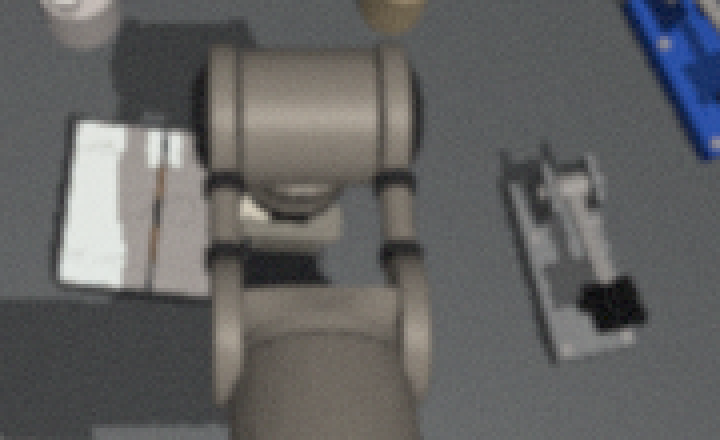

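Both covers lie flat and meet along the middle seam. Now I go to the paddle.

```bash
python3 -m jog '{"xyz":[[-0.2,-1,0],[-0.2,-1,0],[-0.2,-1,0],[-0.2,-1,0],[-0.2,-1,0],[-0.2,-1,0],[-0.2,-1,0],[-0.2,-1,0],[-0.2,-1,0],[-0.2,-1,0]],"angular":[[0,0,0.27],[0,0,0.27],[0,0,0.27],[0,0,0.27],[0,0,0.27],[0,0,0.27],[0,0,0.27],[0,0,0.27],[0,0,0.27],[0,0,0.27]]}'
```

```text
time: 8.65
tool_pos: [475.6, -104.8, 204.3]
tcp_rot: [3.137, -0.0, 0.247]
contact_force: [-0.1, -0.7, 0.8]
grip_width: 0.5
```

```bash
python3 -m jog '{"xyz":[[-0.2,-1,0],[-0.2,-1,0],[-0.2,-1,0],[-0.2,-1,0],[-0.2,-1,0],[-0.2,-1,0],[-0.1,-1,0],[0,0,0]],"angular":[[0,0,0],[0,0,0],[0,0,0],[0,0,0],[0,0,0],[0,0,0],[0,0,0],[0,0,0]]}'
python3 - <<'E'
from plant import *
import cv2,json
p=camera_params('wrist'); json.dump({k:(v.tolist() if hasattr(v,'tolist') else v) for k,v in p.items()},open('w5.json','w'))
cv2.imwrite('pics/w5.png',capture('wrist')[:,:,::-1]); print(bot.get_obs()['tool_pos'],bot.get_obs()['tcp_rot'])
E
```

```text
time: 9.45
tool_pos: [453.4, -247.3, 205.0]
tcp_rot: [3.136, -0.006, 0.25]
contact_force: [0.6, 1.1, -0.2]
grip_width: 0.4
[ 453.38306349 -246.00693408  204.94893947] [ 3.13750253 -0.00548493  0.25021076]
```

View pics/w5.png

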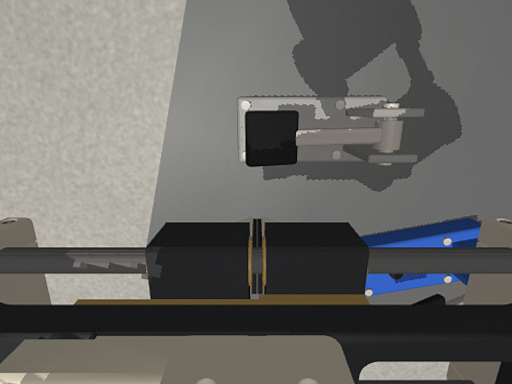

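The wrist picture shows the black paddle with its centre at about (272,138), the arm going right to its pivot at (392,134), and the blue look-alike at the bottom right.

Run:
```python
from h import *; import json
p=json.load(open('w5.json'))
P=[ray(p,q,z) for q,z in zip([(247,111),(247,166),(297,111),(298,164)],[138,138,126,126])]; P=np.array(P)
print(P.round(1),P.mean(0).round(1),np.linalg.norm(P[0]-P[1]),np.linalg.norm(P[0]-P[2]))
print('pivot',ray(p,(391,134),104).round(1))
```

```text
[[ 428.8 -179.6  138. ]
 [ 439.1 -221.5  138. ]
 [ 468.  -169.6  126. ]
 [ 481.3 -211.5  126. ]] [ 454.3 -195.6  132. ] 43.209707882574435 42.16994561261931
pivot [ 560.  -167.2  104. ]
```

The paddle comes out at (454, -196) at z = 132, in agreement with the top view. I go over it and stay above.

```bash
python3 -m jog '{"xyz":[[0,0.8,0],[0,0.8,-0.5],[-0.1,0.8,-1],[0,0.1,-1],[0,0,-0.4],[0,0,0]],"angular":[[0,0,0],[0,0,0],[0,0,0],[0,0,0],[0,0,0],[0,0,0]]}'
```

```text
time: 10.1
tool_pos: [452.4, -183.0, 146.4]
tcp_rot: [3.14, -0.008, 0.256]
contact_force: [-0.0, 0.5, -0.1]
grip_width: 0.5
```

```bash
python3 -m jog '{"xyz":[[-0.1,-0.6,0],[0,0,0]],"angular":[[0,0,0],[0,0,0]]}'
python3 -m jog '{"xyz":[[0,0,-0.5],[0,0,-0.4],[0,0,0]],"angular":[[0,0,0],[0,0,0],[0,0,0]]}'
```

```text
time: 10.3
tool_pos: [451.2, -195.1, 147.7]
tcp_rot: [3.138, -0.01, 0.258]
contact_force: [0.6, -0.4, 0.0]
grip_width: 0.3
time: 10.6
tool_pos: [452.1, -196.8, 130.0]
tcp_rot: [3.136, -0.012, 0.255]
contact_force: [-0.5, 1.8, 3.7]
grip_width: 0.6
```

```bash
python3 -m jog '{"xyz":[[0,0,-0.4],[0,0,-0.4],[0,0,-0.3],[0,0,0]],"angular":[[0,0,0],[0,0,0],[0,0,0],[0,0,0]]}'
```

```text
time: 11.0
tool_pos: [451.1, -197.8, 108.4]
tcp_rot: [3.135, -0.011, 0.255]
contact_force: [-0.5, 1.6, 6.2]
grip_width: 0.4
```

```bash
python3 -m jog '{"xyz":[[0,0,-0.25],[0,0,-0.1],[0,0,0]],"angular":[[0,0,0],[0,0,0],[0,0,0]]}'
```

```text
time: 11.3
tool_pos: [450.7, -198.0, 102.5]
tcp_rot: [3.135, -0.01, 0.254]
contact_force: [-1.5, 2.0, 7.7]
grip_width: 0.4
```

```bash
python3 -m jog '{"xyz":[[0,0,-0.12],[0,0,0],[0,0,0]],"angular":[[0,0.03,0],[0,0,0],[0,0,0]]}'
python3 - <<'E'
from plant import *
import cv2
cv2.imwrite('pics/w6.png',capture('wrist')[:,:,::-1])
cv2.imwrite('pics/s6.png',capture('side')[80:260,190:370,::-1].repeat(3,0).repeat(3,1))
for i in range(2): o=bot.get_obs(); print(o['time'],o['tool_pos'],o['contact_force'],o['tcp_rot'])
E
```

```text
time: 11.6
tool_pos: [450.7, -198.0, 101.7]
tcp_rot: [3.135, -0.008, 0.254]
contact_force: [-1.7, 1.8, 7.3]
grip_width: 0.6
11.7 [ 450.70194526 -198.005482    101.76728821] [-2.66260531  0.76499645  7.90904464] [ 3.13503778 -0.00783174  0.2535032 ]
11.7 [ 450.70194526 -198.005482    101.76728821] [-2.66260531  0.76499645  7.90904464] [ 3.13503778 -0.00783174  0.2535032 ]
```

View pics/s6.png

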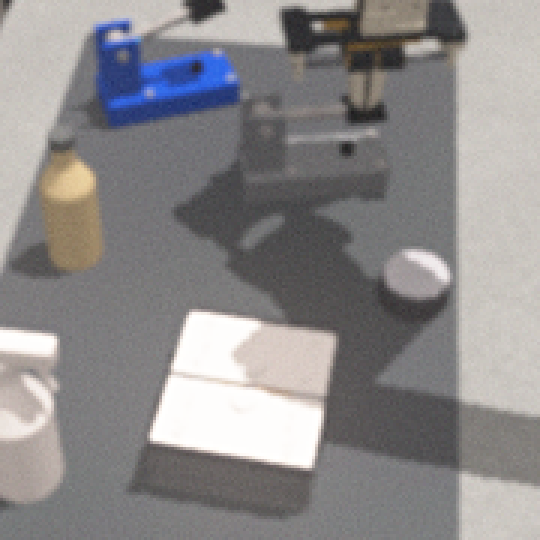

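View pics/w6.png

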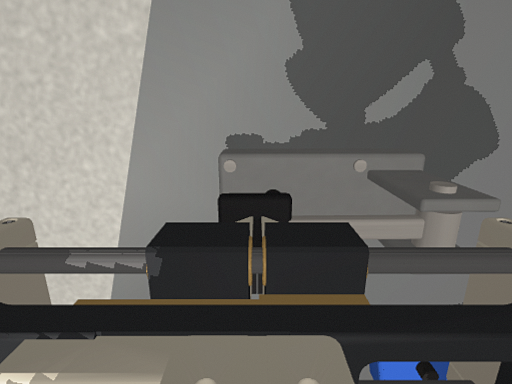

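```bash
python3 -m jog '{"xyz":[[0,0,-0.18],[0,0,0],[0,0,0],[0,0,0]],"angular":[[0,0,0],[0,0,0],[0,0,0],[0,0,0]]}'
```

```text
time: 12.1
tool_pos: [450.6, -198.0, 100.5]
tcp_rot: [3.134, -0.009, 0.253]
contact_force: [-1.7, 1.5, 8.7]
grip_width: 0.4
```

```bash
python3 -m jog '{"xyz":[[0,0,-0.12],[0,0,0],[0,0,0],[0,0,0],[0,0,0],[0,0,0],[0,0,0],[0,0,0]],"angular":[[0,0,0],[0,0,0],[0,0,0],[0,0,0],[0,0,0],[0,0,0],[0,0,0],[0,0,0]]}'
python3 - <<'E'
from plant import *
import cv2
cv2.imwrite('pics/s7.png',capture('side')[85:150,250:350,::-1].repeat(6,0).repeat(6,1))
o=bot.get_obs(); print(o['time'],o['tool_pos'],o['contact_force'])
E
```

```text
time: 12.9
tool_pos: [450.8, -198.0, 103.1]
tcp_rot: [3.133, -0.011, 0.252]
contact_force: [-2.1, 0.8, 6.0]
grip_width: 0.4
12.95 [ 450.80573186 -198.00191804  103.1438809 ] [-1.84819585  0.96077129  6.91934185]
```

View pics/s7.png

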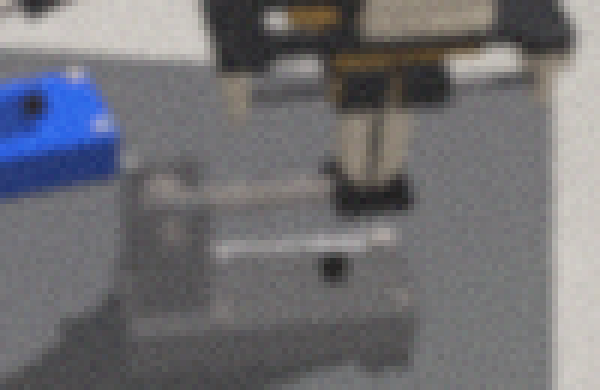

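Zero rows retarget to the measured pose, so the fingers creep upward under the spring load. I therefore end on a moving row and check the settled pose during camera calls, which hold the last target.

```bash
cat > st.py <<'E'
from plant import *
for i in range(4):
    capture('side'); o=bot.get_obs(); print(o['time'],o['tool_pos'].round(2),o['contact_force'].round(1))
E
python3 -m jog '{"xyz":[[0,0,-0.18]],"angular":[[0,0,0]]}'; python3 st.py
```

```text
time: 13.05
tool_pos: [450.7, -198.0, 100.3]
tcp_rot: [3.133, -0.011, 0.252]
contact_force: [-3.2, 0.8, 8.0]
grip_width: 0.7
13.1 [ 450.62 -198.01   99.78] [-3.8  1.   8.1]
13.15 [ 450.64 -198.03   99.94] [-2.4  0.8  8.2]
13.2 [ 450.66 -198.04  100.04] [-3.4  0.8  8. ]
13.25 [ 450.67 -198.04  100.07] [-2.5  0.8  7.8]
```

```bash
python3 st.py
python3 - <<'E'
from plant import *
import cv2
a=capture('side'); cv2.imwrite('pics/s8.png',a[80:260,190:370,::-1].repeat(3,0).repeat(3,1))
E
```

```text
13.3 [ 450.65 -198.04  100.09] [-3.2  1.1  7.8]
13.35 [ 450.61 -198.01  100.08] [-2.6  0.4  7.8]
13.4 [ 450.62 -198.02  100.09] [-3.1  0.4  7.4]
13.45 [ 450.65 -198.02  100.1 ] [-2.6  0.8  7.7]
```

View pics/s8.png

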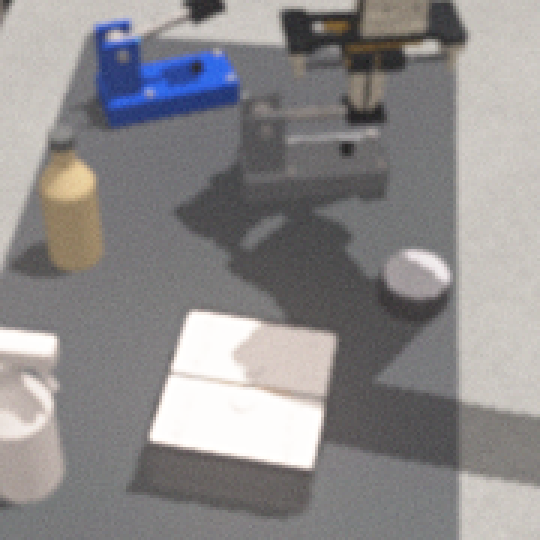

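The settled pose is steady at z = 100.1 mm with about 7.7 N on the fingers. The lever arm is level, both covers are flat and the bystanders have not moved.

```bash
python3 -c "
from plant import bot
print(bot.close_job()); o=bot.get_obs(); print(o['time'],o['tool_pos'])"
```

```text
the job is handed in; nothing more can be done
None
the job is handed in; nothing more can be done
```

I pressed the right cover and then the left one shut, and then pressed the grey stand's lever half-way with the closed fingers. The job was handed in while still holding it, at about 13.5 s of the 51 s allowed.

- **Covers:** both lay flat in the last side view. The fingertips reached z ≈ 70 mm on each tab, which is the shut height.
- **Lever:** the fingertips held steady at z = 100.1 mm, where half-way is 100 mm, with about 7.7 N upward force. The lowest reading was 99.8 mm, so it never came near the stop.
- **Disagreement on the way:** rows with no movement let the lever creep up to z ≈ 103 mm. I pressed it back down and ended on a moving row, so the hold stayed fixed.
- **Bystanders:** the side view showed the bottles, wax tin and blue stand standing where they were. I took no picture of the pink spinner at the end, but the arm never went near it.

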